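Load a milling blank and latch the clamping frame

TASK

Get the ivory blank ready for the mill: slide it fully home into its holder, fold the blue clamping frame down over it, and turn the red-knobbed latch all the way in under its keeper so that the frame is held shut. Leave the blue bur block and the small white bottle where they stand.

Things in the scene. Friction and masses are not known exactly. Their poses are not given: they have to be found in the camera images.
- holder: Fixed blank holder on a cast foot, about 170 x 130 x 115 mm. Origin: underside, below the seated blank's centre; its -x side is the open front, +y its left. The blank slides along +x on two ledges 80 mm up, between side walls (faces at y = +-51 mm, tops 95 mm up) whose 5 mm lips overhang its collar, to a stop at the back. Between the ledges (|y| < 36 mm) it is open below.
- blank: Loose ivory resin disc, 160 g: collar 98 mm across and 10 mm high, on it a body 88 mm across and 5 mm high. Origin: centre of the underside. Starts part-way out at the holder's front; home is above the holder's origin (same x and y, 80 mm up).
- frame (a joint): Blue clamping frame, 136 mm from hinge to front edge, 114 mm wide, bars 8 mm thick; stiff hinge, stays where left. 0 = shut, grows as the front lifts; 1.57 = upright. Unlatched, a spring pin keeps it about 0.03 open; the latch draws it down the rest. A tooth under its front drops before the blank's collar and lands on a blank that is not home.
- frame_hinge (a point): Middle of the frame's hinge axis (along the holder's y), 66 mm behind the holder's origin and 99.5 mm up.
- frame_bridge (a point): Middle of the upper (outer) face of the frame's front bridge, 125 mm from the hinge; bridge 18 mm wide, 114 mm long. Faces up when shut, away from the robot when upright. The latch pivots here.
- latch (a joint): Steel latch on the frame's front bridge, pivot 126 mm from the hinge, on top, axis square to the frame. 0 = closed, pointing to the holder's right (-y) with its tip under the keeper; 1.57 = pointing out to the front. Bar 12 mm wide, 6 mm thick, tip 65 mm from the pivot. Needs about 6 N at the knob over the last 0.4. Keeper: steel hook on the right wall, entered from the front.
- latch_knob (a point): Upright red knob on the latch, 12 mm across, 40 mm from the pivot; this point is 10 mm under its top. Knob stands 24 mm above the latch bar; frame shut, its top is 134 mm above the holder's underside.
- bur_block: Bystander: blue block with burs, 42 x 62 x 36 mm, origin under its centre.
- bottle_1: Bystander: small white bottle, 30 x 30 x 50 mm, origin under its centre.
Things that resemble listed ones, but are neither listed nor needed, are in the scene too. What is shaped like the blank but green is not meant.

How it is judged:
At the end, for the whole second after the job is handed in: The blank lies at rest in its seat (within 4 mm forward, 3 mm back, 4 mm across, 3 mm in height), the frame is drawn shut (below 0.012 rad) and the latch is turned in under the keeper (below 0.12 rad) (x of blank in the frame of holder between -0.004 and 0.003 m and y of blank in the frame of holder between -0.004 and 0.004 m and z of blank in the frame of holder between 0.077 and 0.083 m and value of joint frame below 0.012 rad and value of joint latch below 0.12 rad and linear speed of blank below 0.01 m/s); the robot touches nothing.
It fails at once if a bystander (bur block or small white bottle) is shoved more than 3 cm (distance of any of bur_block, bottle_1 from where it was at the start of the episode above 0.03 m).
It also fails if it takes over 54 s, if anything falls off the work surface, if the arm or the gripper's body presses on something with over 40 N, if the wrist force passes 120 N, or if a joint passes its speed limit or range.

ROBOT

A 6-joint arm with a two-finger parallel gripper is mounted at the origin on the work surface; the furniture and walls round the work are solid. World frame = base frame: x ahead of the robot, y to its left, z up, the work surface at z = 0. Lengths are in m, angles in rad, forces in N, time in s.
With the tool pointing down it reaches from about 0.35 to 0.775 m from the base axis. Payload 7.3 kg.
Tool frame: the origin (TCP) lies midway between the tips of the shut fingers; the grasp point (between the pads) lies 19 mm behind it (tcp_to_grasp is the distance from the TCP to the grasp point, in m); z points along the fingers, y is the line along which they close (so a half turn about z gives the same grasp; the last joint's range is limited). The gripper opens to 92 mm and grips with 3 to 60 N. Pads are 19 mm wide; open, the fingers measure 130 mm over their backs; the gripper's body (75 mm by 190 mm) begins 47 mm behind the grasp point.
Start: joints at [-0.146, 0.342, 1.524, -0, 1.275, -0.146], TCP at [0.525, 0, 0.227] pointing down, gripper open.
Joint ranges: [-2.53, 2.53], [-0.77, 2.02], [0.04, 2.7], [-1, 4.14], [0.28, 2.66], [-3.11, 3.11]. Speed limits (rad/s): [2.57, 2.57, 3.14, 3.14, 3.14, 3.14].

INTERFACE

Orientations are given as [roll, pitch, yaw] about the fixed x, y, z axes, in that order (R = Rz(yaw) Ry(pitch) Rx(roll)).
In Python, from cell import observe, read_camera, calibration, hand_in, tcp_to_grasp gives the robot as it stands.
- The arm moves only by the tool send_rows, never from a script. Its argument "targets" is a list of rows, each a list of 5 numbers: the opening, from 0 (shut) to 1 (fully open), then the shift along the world's x, y, z in m, then the turn about the world's z in rad. A call has 1 to 5 rows; each row shifts and turns the commanded pose from where the row before left it; what a row does not reach is not made up. A row lasts 1/10 s, in which the tool goes at most 50 mm and 8.59 degrees, less where a joint would pass 70% of its speed; a pose out of reach is approached as far as the arm can. A call is refused whole if a number of a shift passes 0.05 or a number of a turn 0.15, either way. A call with a gripper value outside its range is refused whole. The fingers move at their own pace and stop on an object; "grip_force" is the grip in N (left out, the last holds). Time passes only in rows, so rows that do not move let the fingers close. It gives the time, the measured TCP pose, the force, the opening and the grip force at its end, in the units of the state.
- observe(): the state, without advancing time (a new reading comes with each control period).
- read_camera(name): name is "scene" or "side" or "wrist"; returns (picture, depth): 420x560x3 uint8, red, green, blue; 420x560 float32, m along the optical axis (not along the pixel's ray), 0 where there is no reading.
- calibration(name): a dict with "intrinsics" (3x3 intrinsics, pixels), "k1" (the pictures are not rectified: a ray, as slopes to the right and down, at radius r is drawn at 1 + k1 r^2 times it, then the intrinsics apply), "world_to_cam" (4x4, takes a point from world to camera coordinates); the wrist camera has in their place "hand_eye" (4x4, takes a point from camera to tool coordinates, whose origin is the TCP and whose axes are the flange's). Camera axes: x right, y up, looking along -z (the intrinsics and any distortion apply to the point x, -y, -z); pixel columns grow to the right and rows downward; lengths in m; the calibration is good to about 2 mm. A picture is of the moment at which its call begins: read the wrist's pose just before it. calibration takes no time and is no camera call.
- hand_in(): hands the job in; it is judged then, once.
The state is a dict: "time": time; "qpos": joint angles; "qvel": joint speeds; "joint_efforts": joint torques, N m; "tool_pos": TCP position; "tool_rot": TCP orientation; "contact_force": force on the tool from outside, world axes, zero at the start; "torque": the same for the moment, N m; "opening": finger opening in m; "grip_force": force on a finger pad.
Only numpy, scipy, OpenCV 4.12 (cv2) and the standard library are available. Lean on these libraries where they do the work, as an engineer would, in place of code of your own. Each camera call takes 0.05 s, during which the arm holds its last target. There are 200 camera calls.

## Working session

There is one attempt and no reset: what is moved stays moved. The work goes in short steps, Python scripts to look and compute and a tool call to move; the robot and the scene stay as the last step left them, time stands still between calls to the robot, and variables do not carry over. Pictures are saved under pics/ and viewed, at most 10 in all, crops included, and the job is handed in when it is done.

Besides the shell and the picture viewer there is one more tool, called after ">>>" by a JSON object that holds its "api" and its "payload". send_rows: Moves the arm, as the interface text tells. Its arguments: {"type":"object","properties":{"targets":{"type":"array","items":{"type":"array","items":{"type":"number"}}},"grip_force":{"type":"number"}},"required":["targets"]}

```bash
ls; mkdir -p pics; cat > h.py <<'E'
import numpy as np, cv2
from cell import *
def cast(name,uv,z,c=None):
    c=c or calibration(name);K=np.array(c["intrinsics"]);k1=c["k1"]
    W=np.array(c["world_to_cam"]);
    s=np.array([(uv[0]-K[0,2])/K[0,0],(uv[1]-K[1,2])/K[1,1]]);u=s.copy()
    for _ in range(20): u=s/(1+k1*u@u)
    d=W[:3,:3].T@np.array([u[0],-u[1],-1]);o=-W[:3,:3].T@W[:3,3]
    return o+d*(z-o[2])/d[2] if z is not None else (o,d)
def cloud(name,dep):
    c=calibration(name);K=np.array(c["intrinsics"]);W=np.array(c["world_to_cam"])
    v,u=np.mgrid[:420,:560].astype(float)
    s=np.stack([(u-K[0,2])/K[0,0],(v-K[1,2])/K[1,1]],-1);w=s.copy()
    for _ in range(20): w=s/(1+c["k1"]*(w**2).sum(-1,keepdims=True))
    p=np.stack([w[...,0]*dep,-w[...,1]*dep,-dep],-1)
    return (p-W[:3,3])@W[:3,:3]
E
python3 - <<'E'
from h import *
for n in ["scene","side"]:
    im,d=read_camera(n);cv2.imwrite(f"pics/{n}0.png",im[:,:,::-1]);np.savez(f"{n}0.npz",im=im,d=d)
    W=np.array(calibration(n)["world_to_cam"]);print(n,-W[:3,:3].T@W[:3,3],-W[2,:3],calibration(n)["k1"])
print(observe(),tcp_to_grasp)
E
```

```text
pics
scene [-0.08101296  0.76903742  0.58442935] [ 0.49712405 -0.76901187 -0.40185622] -0.14818725280993258
side [0.37183669 0.6729451  0.43617674] [ 0.13883117 -0.92202233 -0.36138723] -0.0035295301829263983
{'time': 0.1, 'qpos': array([-1.46001962e-01,  3.42638563e-01,  1.52492935e+00, -1.84170087e-05,
        1.27538975e+00, -1.46047219e-01]), 'qvel': array([ 0.0009387 , -0.00146067, -0.0011895 , -0.00148466,  0.00028408,
        0.00072947]), 'joint_efforts': array([ 1.49919495e-03, -4.32001984e+01, -2.44694173e+01,  7.19219679e-02,
        5.25739230e-02, -9.79429342e-05]), 'tool_pos': array([5.24635232e-01, 6.92023693e-05, 2.26119233e-01]), 'tool_rot': array([-3.14023962e+00, -1.81222489e-04,  1.57084683e+00]), 'contact_force': array([ 1.56436764, -0.25544418,  0.3037834 ]), 'torque': array([ 0.03486812, -0.06721501,  0.02757162]), 'grip_force': 0.0, 'opening': 0.09150711039681983} 0.0188
```

View pics/scene0.png

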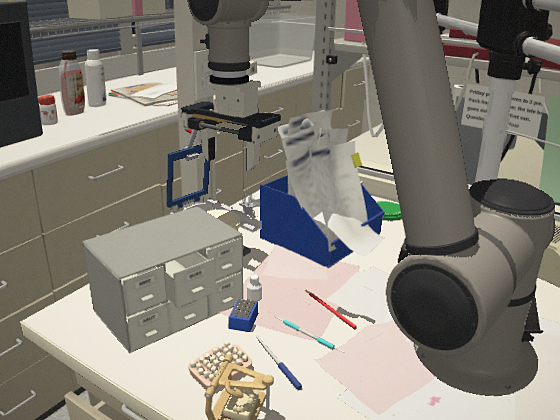

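View pics/side0.png

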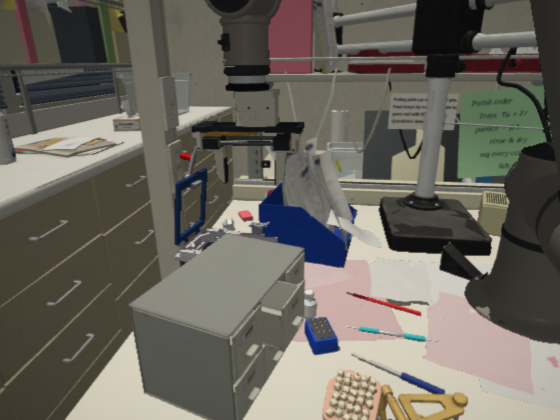

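The holder stands behind the grey drawer box, with its blue frame upright at about side (192,205) and the red knob at (187,157). The bur block is at scene (242,314) and the white bottle at (253,287). I'll use the wrist camera next.

```bash
python3 - <<'E'
from h import *
o=observe();im,d=read_camera("wrist");cv2.imwrite("pics/w0.png",im[:,:,::-1]);np.savez("w0.npz",im=im,d=d,p=o["tool_pos"],r=o["tool_rot"])
print(calibration("wrist"))
for n in ["scene","side"]:
    z=np.load(n+"0.npz");im=z["im"].astype(int);P=cloud(n,z["d"]);ok=z["d"]>0
    h=cv2.cvtColor(z["im"],cv2.COLOR_RGB2HSV)
    m=(h[...,0]>105)&(h[...,0]<128)&(h[...,1]>130)&ok&(h[...,2]>40)
    nn,l,s,c=cv2.connectedComponentsWithStats(m.astype(np.uint8))
    for i in range(1,nn):
        if s[i,4]>60:
            q=P[l==i];print(n,s[i],np.percentile(q,[3,50,97],axis=0).round(3).tolist())
    m=((h[...,0]<6)|(h[...,0]>174))&(h[...,1]>170)&ok&(h[...,2]>90)
    nn,l,s,c=cv2.connectedComponentsWithStats(m.astype(np.uint8))
    for i in range(1,nn):
        if s[i,4]>15:
            q=P[l==i];print(n,"red",s[i],np.percentile(q,[3,50,97],axis=0).round(3).tolist())
E
```

```text
{'intrinsics': array([[361.34063537,   0.        , 274.46524627],
       [  0.        , 361.34063537, 205.77685506],
       [  0.        ,   0.        ,   1.        ]]), 'k1': -0.02240229353065924, 'hand_eye': array([[ 8.77656264e-04,  9.67195134e-01,  2.54033074e-01,
         6.78565905e-02],
       [ 9.99999318e-01, -6.53146479e-04, -9.68124211e-04,
        -2.31017781e-04],
       [-7.70444217e-04,  2.54033751e-01, -9.67195047e-01,
        -1.58798276e-01],
       [ 0.00000000e+00,  0.00000000e+00,  0.00000000e+00,
         1.00000000e+00]])}
scene [167 144  43  63 767] [[0.638, -0.07, 0.103], [0.652, 0.004, 0.164], [0.666, 0.039, 0.231]]
scene [ 260  175   93   92 3745] [[0.332, -0.187, 0.008], [0.443, -0.112, 0.063], [0.529, -0.097, 0.133]]
scene [362 186  22  48 489] [[0.309, -0.317, 0.017], [0.326, -0.309, 0.06], [0.364, -0.243, 0.097]]
scene [229 302  29  30 404] [[0.353, 0.122, 0.001], [0.366, 0.174, 0.016], [0.385, 0.184, 0.026]]
scene [278 363  24  26  79] [[0.206, 0.22, 0.003], [0.228, 0.236, 0.007], [0.257, 0.245, 0.01]]
scene red [39 96 15  9 58] [[1.291, -0.125, 0.217], [1.298, -0.106, 0.224], [1.318, -0.09, 0.235]]
scene red [310 293  46  36 130] [[0.202, 0.014, 0.001], [0.26, 0.035, 0.005], [0.317, 0.058, 0.007]]
side [175 168  32  76 785] [[0.636, -0.068, 0.107], [0.654, 0.003, 0.171], [0.668, 0.04, 0.232]]
side [ 259  184   88   83 3338] [[0.347, -0.279, 0.01], [0.436, -0.109, 0.079], [0.526, -0.096, 0.135]]
side [305 319  33  35 500] [[0.356, 0.139, 0.004], [0.382, 0.175, 0.018], [0.406, 0.184, 0.027]]
side [401 374  43  19 219] [[0.211, 0.219, 0.006], [0.235, 0.231, 0.009], [0.259, 0.243, 0.011]]
side red [180 153  11   7  51] [[0.651, -0.039, 0.262], [0.661, -0.03, 0.267], [0.671, -0.027, 0.271]]
side red [354 294  66  21 147] [[0.207, 0.014, 0.004], [0.251, 0.04, 0.006], [0.315, 0.057, 0.008]]
```

View pics/w0.png

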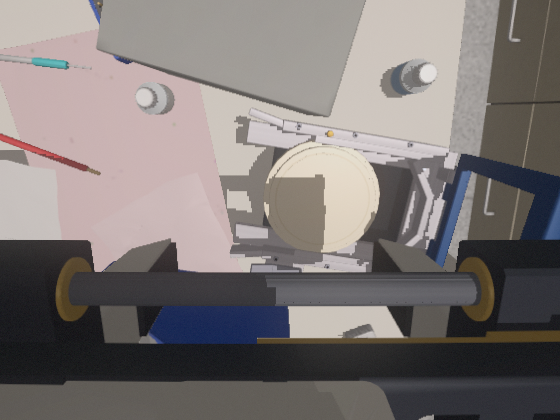

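The wrist view shows the ivory blank at about (322,197), part-way out. The holder rails run left to right at roughly y=135 and y=245, and the frame hinge is at about (440,200). The bottle stands at (152,98), and a look-alike bottle stands at (418,76).

```bash
cat >> h.py <<'E'
from scipy.spatial.transform import Rotation as Ro
_cal=calibration
def wcal(p,r):
    c=dict(_cal("wrist"));T=np.eye(4);T[:3,:3]=Ro.from_euler("xyz",r).as_matrix();T[:3,3]=p
    c["world_to_cam"]=np.linalg.inv(T@c["hand_eye"]);return c
def wcloud(dep,p,r):
    global calibration
    calibration=lambda n:wcal(p,r)
    try: return cloud("wrist",dep)
    finally: calibration=_cal
E
python3 - <<'E'
from h import *
z=np.load("w0.npz");P=wcloud(z["d"],z["p"],z["r"]);c=wcal(z["p"],z["r"])
h=cv2.cvtColor(z["im"],cv2.COLOR_RGB2HSV)
for uv in [(322,197),(290,197),(345,150),(152,98),(250,130),(450,150),(285,126),(360,133),(440,200),(425,185),(418,205),(300,60),(326,112)]: print(uv,P[uv[1],uv[0]].round(4))
# blank mask
m=(h[...,0]>12)&(h[...,0]<32)&(h[...,1]>35)&(h[...,2]>60)&(P[...,2]>.075)&(P[...,2]<.105)
m[:125]=0;m[265:]=0
n,l,s,cc=cv2.connectedComponentsWithStats(m.astype(np.uint8));i=1+s[1:,4].argmax();print(s[i],cc[i])
q=P[l==i];print(np.percentile(q[:,2],[5,25,50,75,95]))
cn=max(cv2.findContours((l==i).astype(np.uint8),0,1)[0],key=len);e=cv2.fitEllipse(cv2.convexHull(cn));print(e)
for zz in (.09,.095):
    w=np.array([cast("wrist",k[0].astype(float),zz,c)[:2] for k in cv2.convexHull(cn)]);print(zz,cv2.minEnclosingCircle(w.astype(np.float32)),np.ptp(w,0))
# wall tops
w=(abs(P[...,2]-.095)<.004)&(h[...,1]<40);g=P[w];g=g[(g[:,0]>.4)&(g[:,0]<.75)&(abs(g[:,1])<.12)]
b=np.histogram(g[:,1],30);print(len(g));print(b[0],b[1].round(3))
for n in ["scene","side"]:
    y=np.load(n+"0.npz");Q=cloud(n,y["d"]);hh=cv2.cvtColor(y["im"],cv2.COLOR_RGB2HSV)
    m=(hh[...,0]>105)&(hh[...,0]<128)&(hh[...,1]>130)&(y["d"]>0)&(hh[...,2]>40)
    q=Q[m];q=q[(q[:,0]>.61)&(q[:,0]<.7)&(abs(q[:,1])<.09)&(q[:,2]>.09)]
    A=np.c_[q[:,1:],np.ones(len(q))];k=np.linalg.lstsq(A,q[:,0],rcond=None)[0];r=q[:,0]-A@k
    g=abs(r)<.006;k=np.linalg.lstsq(A[g],q[g,0],rcond=None)[0];print(n,len(q),"x=",k,np.std(r),q[:,1:].min(0),q[:,1:].max(0))
E
```

```text
(322, 197) [ 5.635e-01 -3.000e-04  9.670e-02]
(290, 197) [ 5.372e-01 -3.000e-04  9.650e-02]
(345, 150) [0.5818 0.0374 0.09  ]
(152, 98) [0.4149 0.0794 0.0494]
(250, 130) [0.5042 0.0527 0.0802]
(450, 150) [ 1.0751 -0.0485 -0.7506]
(285, 126) [0.5327 0.0566 0.0956]
(360, 133) [0.5917 0.0513 0.0961]
(440, 200) [ 0.6688 -0.0067  0.0804]
(425, 185) [0.6476 0.0097 0.0959]
(418, 205) [ 0.6485 -0.0103  0.0838]
(300, 60) [0.54   0.0981 0.1506]
(326, 112) [0.5567 0.0674 0.152 ]
[ 263  148  107  105 4143] [298.81076515 208.97803524]
[0.09057697 0.0953127  0.09595511 0.0964862  0.09715914]
((315.87481689453125, 196.2240447998047), (105.73112487792969, 110.36317443847656), 6.955441951751709)
0.09 ((0.5566576719284058, -0.005046679638326168), 0.047821108251810074) [0.08941893 0.09013188]
0.095 ((0.5561143755912781, -0.0038100688252598047), 0.04701206088066101) [0.08790299 0.08860386]
10863
[257 532 668 254 187 272 296 330 334 389 402 413 441 421 563 774 674 776
 931 706 532 376 202  95  15   5   5   4   4   5] [-0.067 -0.061 -0.056 -0.05  -0.044 -0.039 -0.033 -0.027 -0.022 -0.016
 -0.01  -0.005  0.001  0.007  0.012  0.018  0.024  0.029  0.035  0.041
  0.046  0.052  0.058  0.063  0.069  0.075  0.081  0.086  0.092  0.098
  0.103]
scene 767 x= [ 0.16165191 -0.14155922  0.67592137] 0.002361999549846874 [-0.07429843  0.09642436] [0.04238032 0.23314552]
side 785 x= [ 0.16259397 -0.14242637  0.67828681] 0.0017731504031599666 [-0.07094017  0.09948474] [0.04139204 0.23327324]
```

```bash
python3 - <<'E'
from h import *
from scipy.optimize import least_squares
z=np.load("w0.npz");P=wcloud(z["d"],z["p"],z["r"]);im=z["im"];c=wcal(z["p"],z["r"])
h=cv2.cvtColor(im,cv2.COLOR_RGB2HSV)
print("hsv",[h[v,u].tolist() for u,v in [(290,197),(350,180),(350,230),(300,130),(360,133)]])
m=(h[...,0]>10)&(h[...,0]<40)&(h[...,1]>20)&(P[...,2]>.086)&(P[...,2]<.1)
m[:125]=0;m[262:]=0;m[:,:240]=0;m[:,400:]=0
m=cv2.morphologyEx(m.astype(np.uint8),2,np.ones((3,3)))
n,l,s,cc=cv2.connectedComponentsWithStats(m);i=1+s[1:,4].argmax();print(s[i],cc[i])
def fit(q,r0=None):
    f=lambda a:np.hypot(q[:,0]-a[0],q[:,1]-a[1])-(a[2])
    o=least_squares(f,[q[:,0].mean(),q[:,1].mean(),.046],loss="soft_l1",f_scale=.0007);return o.x.round(4),np.abs(o.fun).mean().round(5)
cn=max(cv2.findContours((l==i).astype(np.uint8),0,1)[0],key=len)[:,0].astype(float)
w=np.array([cast("wrist",k,.09,c)[:2] for k in cn]);print("collar",fit(w))
t=((l==i)&(P[...,2]>.0935)).astype(np.uint8);t=cv2.morphologyEx(t,2,np.ones((3,3)))
cn=max(cv2.findContours(t,0,1)[0],key=len)[:,0].astype(float)
w=np.array([cast("wrist",k,.0955,c)[:2] for k in cn]);print("body",fit(w))
# rails: grey pts z~.095
g=(abs(P[...,2]-.0955)<.003)&(h[...,1]<30)&(l!=i);yw=-.16
ex=np.array([np.cos(yw),np.sin(yw)]);ey=np.array([-ex[1],ex[0]])
q=P[g][:,:2];q=q[(q[:,0]>.45)&(q[:,0]<.7)&(abs(q[:,1])<.09)]
for sgn in (1,-1):
    v=q@ey; 
    k=q[(v*sgn+ -sgn*.09>.03) ] if 0 else q[((v-.095)*sgn>.035)]
    if len(k)<20: print("few");continue
    print(sgn,len(k),np.polyfit(k@ex,k@ey,1),np.percentile(k@ey,[2,50,98]),np.percentile(k@ex,[2,98]))
print(np.histogram(q@ey,20))
for n in ["scene","side"]:
    y=np.load(n+"0.npz");Q=cloud(n,y["d"]);hh=cv2.cvtColor(y["im"],cv2.COLOR_RGB2HSV)
    b=(hh[...,0]>105)&(hh[...,0]<128)&(hh[...,1]>130)&(y["d"]>0)&(hh[...,2]>40)
    k=Q[b];k=k[(k[:,0]>.61)&(k[:,0]<.7)&(abs(k[:,1])<.09)&(k[:,2]>.09)]
    v=k[:,:2]@ey;print(n,"frame y'",np.sort(v)[[3,10,-10,-3]],"ztop",np.sort(k[:,2])[[-10,-3]])
r=np.load("side0.npz");Q=cloud("side",r["d"]);print("red",Q[153:160,180:191][::2,::2].round(3).tolist())
E
```

```text
hsv [[18, 42, 135], [17, 31, 228], [18, 32, 220], [173, 10, 208], [176, 10, 187]]
[  263   140   117   113 10171] [320.77642316 196.40300855]
collar (array([ 0.5635, -0.0029,  0.0483]), np.float64(0.00066))
body (array([ 0.5635, -0.0026,  0.0434]), np.float64(0.00027))
1 2536 [-0.02535185  0.15447311] [0.13295868 0.13976998 0.14560168] [0.51548203 0.64579097]
-1 1452 [0.05436628 0.00362927] [0.02802323 0.03405963 0.04076704] [0.51552906 0.60948427]
(array([ 296,  823,  322,    0,    4,   66,   83,   65,   63,   69,   70,
         78,   83,   93,  119,  400, 1332,  822,    5,   10]), array([0.02363301, 0.03058896, 0.03754491, 0.04450085, 0.0514568 ,
       0.05841275, 0.0653687 , 0.07232465, 0.0792806 , 0.08623654,
       0.09319249, 0.10014844, 0.10710439, 0.11406034, 0.12101629,
       0.12797224, 0.13492818, 0.14188413, 0.14884008, 0.15579603,
       0.16275198]))
scene frame y' [0.03042517 0.03212908 0.14413314 0.14519654] ztop [0.23151004 0.23210673]
side frame y' [0.03259783 0.03361872 0.14497849 0.14538203] ztop [0.23280358 0.23324771]
red [[[0.672, -0.034, 0.271], [0.667, -0.033, 0.272], [0.666, -0.039, 0.27], [1.11, -1.142, 0.014], [1.11, -1.168, 0.008], [1.113, -1.203, -0.0]], [[0.671, -0.032, 0.268], [0.668, -0.033, 0.268], [0.662, -0.03, 0.268], [0.658, -0.03, 0.269], [0.654, -0.03, 0.269], [0.65, -0.031, 0.269]], [[0.671, -0.031, 0.264], [0.666, -0.027, 0.265], [0.662, -0.028, 0.265], [0.658, -0.028, 0.265], [0.653, -0.026, 0.266], [0.65, -0.028, 0.265]], [[0.751, -0.216, 0.214], [0.752, -0.23, 0.21], [0.664, -0.031, 0.26], [0.659, -0.029, 0.261], [0.653, -0.025, 0.262], [0.65, -0.029, 0.261]]]
```

```bash
python3 - <<'E'
from h import *
for n in ["scene","side"]:
    y=np.load(n+"0.npz");Q=cloud(n,y["d"])[y["d"]>0]
    k=Q[(Q[:,0]>.55)&(Q[:,0]<1.0)&(abs(Q[:,1])<.25)&(Q[:,2]>.15)&(Q[:,2]<.6)]
    H,_,_=np.histogram2d(k[:,0],k[:,1],[np.arange(.55,1.01,.05),np.arange(-.25,.26,.05)]);print(n);print(H.astype(int))
    for a in np.arange(.55,1,.05):
        s=k[(k[:,0]>=a)&(k[:,0]<a+.05)]
        if len(s): print(round(a,2),np.percentile(s[:,1],[2,98]).round(3),np.percentile(s[:,2],[2,98]).round(3))
E
```

```text
scene
[[   0    0    0    0  198  828   92    1   20   60]
 [   0    0    0   90  314  281    0    0    0    3]
 [   0    0    0    0   45  163    0    0    0    0]
 [  87  259    0    0    0    0    0    0    0    0]
 [ 255 2125    0    0    0    0    0    0    0    0]
 [   0  738    0    0    0    0    0    0    0    0]
 [   0    0    0    0    0    0    0    0    0    0]
 [   0    0    0    0    0    0    0    0    0    0]
 [   0    0    0    0    0    0    0    0    0    0]]
0.55 [-0.02   0.228] [0.15  0.531]
0.6 [-0.07   0.038] [0.155 0.333]
0.65 [-0.03  0.04] [0.152 0.266]
0.7 [-0.226 -0.164] [0.184 0.399]
0.75 [-0.228 -0.161] [0.179 0.512]
0.8 [-0.168 -0.161] [0.164 0.516]
side
[[   0    0    0    0  215 1262  179  176  323  458]
 [   0    0    0  187  325  317    0    0    0   32]
 [   0    0    0   13  105  277    0    0    0    0]
 [ 151  223    0    0    0    0    0    0    0    0]
 [ 883 4585    0    0    0    0    0    0    0    0]
 [   0 1328    0    0    0    0    0    0    0    0]
 [   0    0    0    0    0    0    0    0    0    0]
 [   0    0    0    0    0    0    0    0    0    0]
 [   0    0    0    0    0    0    0    0    0    0]]
0.55 [-0.022  0.245] [0.15  0.517]
0.6 [-0.07   0.237] [0.151 0.335]
0.65 [-0.064  0.041] [0.152 0.27 ]
0.7 [-0.223 -0.168] [0.18  0.399]
0.75 [-0.232 -0.162] [0.164 0.554]
0.8 [-0.168 -0.162] [0.16  0.553]
```

>>> {"api": "send_rows", "payload": {"targets": [[0,-0.013,0.004,0,-0.08],[0,-0.013,0.003,0,-0.08],[0,-0.013,0.003,0,0],[0,0,0,0,0],[0,0,0,0,0]], "grip_force": 20}}

```text
time: 0.65
tool_pos: [0.4863, 0.0099, 0.2269]
tool_rot: [3.141, 0.0, 1.411]
contact_force: [-0.1, -0.8, -0.3]
opening: 0.0564
grip_force: 0.0
```

>>> {"api": "send_rows", "payload": {"targets": [[0,0,0,-0.04,0],[0,0,0,0,0],[0,0,0,0,0],[0,0,0,0,0],[0,0,0,-0.03,0]]}}

```text
time: 1.15
tool_pos: [0.4898, 0.0095, 0.1609]
tool_rot: [3.131, -0.0, 1.411]
contact_force: [1.3, -0.3, 0.1]
opening: 0.0164
grip_force: 0.0
```

>>> {"api": "send_rows", "payload": {"targets": [[0,0,0,0,0],[0,0,0,-0.03,0],[0,0,0,-0.03,0],[0,0,0,-0.016,0],[0,0,0,0,0]]}}

```text
time: 1.65
tool_pos: [0.4855, 0.0101, 0.0803]
tool_rot: [-3.139, 0.0, 1.411]
contact_force: [-0.1, 0.1, -0.3]
opening: 0.0002
grip_force: 0.0
```

```bash
python3 - <<'E'
from h import *
o=observe();im,d=read_camera("wrist");cv2.imwrite("pics/w1.png",im[:,:,::-1]);np.savez("w1.npz",im=im,d=d,p=o["tool_pos"],r=o["tool_rot"]);print(o["opening"],o["contact_force"])
E
```

```text
0.00023633260376612562 [-0.13273283  0.09763708 -0.28069261]
```

View pics/w1.png

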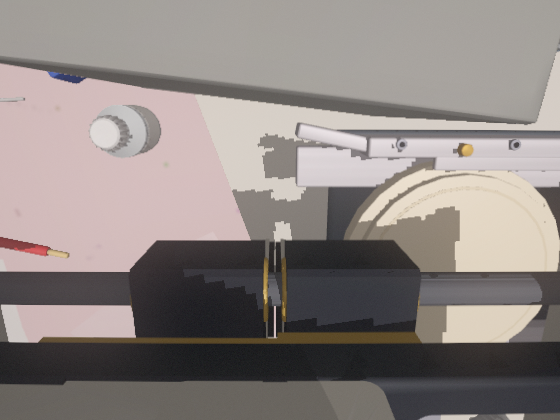

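The rails lie level in this view, which confirms the yaw of -0.16. The fingers are shut ahead of the blank edge at about x=345. Next I'll push along the holder axis.

>>> {"api": "send_rows", "payload": {"targets": [[0,0.0079,-0.0013,0,0],[0,0.0079,-0.0013,0,0],[0,0.0049,-0.0008,0,0],[0,0.0049,-0.0008,0,0],[0,0.0049,-0.0008,0,0]]}}

```text
time: 2.2
tool_pos: [0.5164, 0.0051, 0.0814]
tool_rot: [-3.141, 0.0, 1.411]
contact_force: [-5.4, 0.2, 6.8]
opening: 0.0004
grip_force: 3.9
```

>>> {"api": "send_rows", "payload": {"targets": [[0,0.003,-0.0005,0,0],[0,0.003,-0.0005,0,0],[0,0.003,-0.0005,0,0]]}}

```text
time: 2.5
tool_pos: [0.5253, 0.0036, 0.0814]
tool_rot: [-3.141, 0.0, 1.411]
contact_force: [-4.9, 0.7, 6.6]
opening: 0.0004
grip_force: 3.9
```

>>> {"api": "send_rows", "payload": {"targets": [[0,0,0,0.003,0],[0,0,0,0,0]]}}

```text
time: 2.7
tool_pos: [0.5262, 0.0034, 0.0843]
tool_rot: [3.14, -0.0, 1.411]
contact_force: [-0.8, -0.4, -0.5]
opening: 0.0002
grip_force: 0.0
```

>>> {"api": "send_rows", "payload": {"targets": [[0,0.003,-0.0005,0,0],[0,0.003,-0.0005,0,0],[0,0.003,-0.0005,0,0]]}}

```text
time: 3.0
tool_pos: [0.5345, 0.002, 0.0837]
tool_rot: [-3.141, 0.0, 1.411]
contact_force: [-2.9, -0.1, 2.1]
opening: 0.0005
grip_force: 2.0
```

```bash
python3 - <<'E'
from h import *
o=observe();im,d=read_camera("wrist");cv2.imwrite("pics/w2.png",im[:,:,::-1]);np.savez("w2.npz",im=im,d=d,p=o["tool_pos"],r=o["tool_rot"]);print(o["opening"],o["contact_force"])
P=wcloud(d,o["tool_pos"],o["tool_rot"]);print(P[220,400:470:10].round(4).tolist(),P[270:280:5,420:480:10].round(4).tolist())
E
```

```text
0.0004984941930318307 [-2.9374713  -0.09347045  2.08453752]
[[0.5908, 0.0164, 0.0961], [0.5945, 0.0163, 0.0976], [0.5991, 0.0151, 0.0963], [0.6034, 0.0144, 0.0961], [0.6077, 0.0137, 0.0961], [0.6112, 0.0136, 0.0976], [0.6161, 0.0124, 0.0962]] [[[0.5984, -0.0087, 0.0948], [0.602, -0.0083, 0.097], [0.6063, -0.009, 0.0971], [0.6105, -0.0095, 0.0975], [0.6158, -0.0113, 0.0956], [0.6202, -0.0119, 0.0957]], [[0.57, 0.0316, 0.1736], [0.5752, 0.0268, 0.1656], [0.5776, 0.0263, 0.1652], [0.5801, 0.0257, 0.1649], [0.5827, 0.025, 0.1644], [0.5852, 0.0245, 0.1641]]]
```

View pics/w2.png

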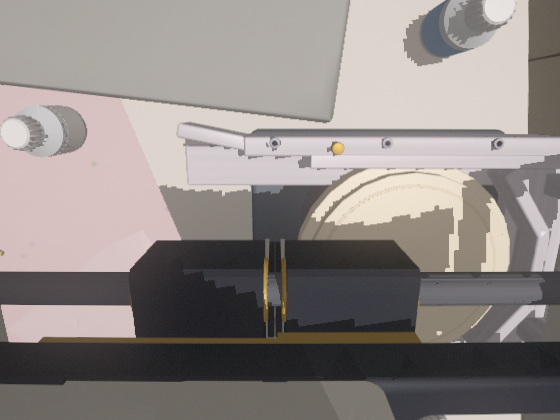

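```bash
cat >> h.py <<'E'
def blankfit(z,box):
    from scipy.optimize import least_squares
    P=wcloud(z["d"],z["p"],z["r"]);c=wcal(z["p"],z["r"]);h=cv2.cvtColor(z["im"],cv2.COLOR_RGB2HSV)
    m=((h[...,0]>10)&(h[...,0]<40)&(h[...,1]>20)&(P[...,2]>.084)&(P[...,2]<.1)).astype(np.uint8)
    x0,y0,x1,y1=box;k=np.zeros_like(m);k[y0:y1,x0:x1]=1;m=cv2.morphologyEx(m*k,2,np.ones((3,3)))
    n,l,s,cc=cv2.connectedComponentsWithStats(m);i=1+s[1:,4].argmax();print(s[i])
    for zz,t in ((.09,l==i),(.0955,(l==i)&(P[...,2]>.0935))):
        cn=max(cv2.findContours(cv2.morphologyEx(t.astype(np.uint8),2,np.ones((3,3))),0,1)[0],key=len)[:,0].astype(float)
        cn=cn[cn[:,1]<y1-4]
        w=np.array([cast("wrist",a,zz,c)[:2] for a in cn]);r=.049 if zz==.09 else .044
        o=least_squares(lambda a:np.hypot(w[:,0]-a[0],w[:,1]-a[1])-r,w.mean(0)-[0,.03],loss="soft_l1",f_scale=.0007)
        p=o.x;print(zz,p.round(4),"x',y'",(p@[.9872,-.1593]).round(4),(p@[.1593,.9872]).round(4),np.abs(o.fun).mean().round(5))
E
python3 - <<'E'
from h import *
blankfit(np.load("w0.npz"),(240,125,400,262))
blankfit(np.load("w1.npz"),(320,130,560,268))
blankfit(np.load("w2.npz"),(260,130,530,268))
E
```

```text
[  263   140   117   113 10177]
0.09 [ 0.5635 -0.0027] x',y' 0.5567 0.0871 0.00093
0.0955 [ 0.5635 -0.0026] x',y' 0.5567 0.0872 0.00067
[  345   162   215   106 16638]
0.09 [ 0.5633 -0.0038] x',y' 0.5567 0.086 0.00396
0.0955 [ 0.5632 -0.0032] x',y' 0.5565 0.0865 0.00222
[  299   168   211   100 15277]
0.09 [ 0.5931 -0.0108] x',y' 0.5872 0.0838 0.00743
0.0955 [ 0.5921 -0.0083] x',y' 0.5859 0.0862 0.00581
```

>>> {"api": "send_rows", "payload": {"targets": [[0,0.002,-0.0003,0.001,0],[0,0.002,-0.0003,0,0],[0,0.002,-0.0003,0,0],[0,0,0,0,0]]}}

```text
time: 3.45
tool_pos: [0.5409, 0.001, 0.0847]
tool_rot: [3.141, -0.0, 1.411]
contact_force: [-0.9, 0.3, 0.4]
opening: 0.0006
grip_force: 0.3
```

>>> {"api": "send_rows", "payload": {"targets": [[0,0.002,-0.0003,0,0],[0,0,0,0,0]]}}

```text
time: 3.65
tool_pos: [0.5422, 0.0009, 0.0847]
tool_rot: [-3.141, 0.0, 1.411]
contact_force: [-3.2, -0.2, 2.0]
opening: 0.0008
grip_force: 2.0
```

>>> {"api": "send_rows", "payload": {"targets": [[0,0.002,-0.0003,0,0],[0,0,0,0,0]]}}

```text
time: 3.85
tool_pos: [0.5424, 0.0008, 0.0845]
tool_rot: [-3.137, 0.0, 1.411]
contact_force: [-9.7, 0.5, 7.3]
opening: 0.0006
grip_force: 5.3
```

>>> {"api": "send_rows", "payload": {"targets": [[0,0.002,-0.0003,0,0],[0,0,0,0,0]]}}

```text
time: 4.05
tool_pos: [0.5426, 0.0008, 0.0844]
tool_rot: [-3.133, 0.0, 1.411]
contact_force: [-15.0, 1.3, 9.9]
opening: 0.0005
grip_force: 8.9
```

>>> {"api": "send_rows", "payload": {"targets": [[0,-0.0148,0.0024,0,0],[0,0,0,0.04,0],[0,0,0,0.05,0],[0,0,0,0.05,0],[0,0,0,0.05,0]]}}

```text
time: 4.55
tool_pos: [0.5319, 0.0026, 0.277]
tool_rot: [3.14, -0.0, 1.411]
contact_force: [0.9, -0.1, -0.1]
opening: 0.0005
grip_force: 0.0
```

>>> {"api": "send_rows", "payload": {"targets": [[0,0,0,0.035,0],[0,0.03,0.003,0,0],[0,0.04,0.004,0,0],[0,0.04,0.002,0,0],[0,0.03,0.002,0,0]]}}

```text
time: 5.05
tool_pos: [0.6739, 0.0137, 0.3094]
tool_rot: [3.14, -0.0, 1.411]
contact_force: [-0.1, 0.4, 0.3]
opening: 0.0006
grip_force: 0.0
```

>>> {"api": "send_rows", "payload": {"targets": [[0,0.035,0,0,0],[0,0,0,0,0],[0,0,0,0,0]]}}

```text
time: 5.35
tool_pos: [0.7072, 0.0136, 0.3079]
tool_rot: [-3.14, 0.0, 1.411]
contact_force: [-0.5, 0.7, -0.2]
opening: 0.0004
grip_force: 0.0
```

```bash
python3 - <<'E'
from h import *
o=observe();im,d=read_camera("side");h=cv2.cvtColor(im,cv2.COLOR_RGB2HSV);P=cloud("side",d)
im2,d2=read_camera("wrist");cv2.imwrite("pics/mix.png",np.hstack([im[80:330,60:360],im2[:250,:]])[:,:800,::-1])
m=(h[...,0]>105)&(h[...,0]<128)&(h[...,1]>130)&(d>0)&(h[...,2]>40)
q=P[m];q=q[(q[:,0]>.61)&(q[:,0]<.7)&(abs(q[:,1])<.09)&(q[:,2]>.09)];print(np.percentile(q,[2,50,98],axis=0))
E
```

```text
[[ 0.63587989 -0.06894584  0.10463152]
 [ 0.65308708  0.00456411  0.1734937 ]
 [ 0.6681553   0.04060063  0.2325566 ]]
```

View pics/mix.png

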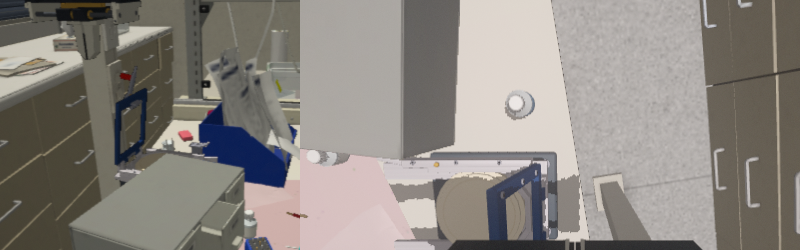

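>>> {"api": "send_rows", "payload": {"targets": [[0,0,0,-0.048,0],[0,0,0,-0.047,0],[0,0,0,0,0],[0,-0.0346,0.0056,0,0],[0,0,0,0,0]]}}

```text
time: 5.95
tool_pos: [0.6687, 0.02, 0.217]
tool_rot: [-3.139, -0.0, 1.411]
contact_force: [0.1, -0.4, 1.0]
opening: 0.0005
grip_force: 0.0
```

>>> {"api": "send_rows", "payload": {"targets": [[0,-0.0148,0.0024,-0.001,0],[0,-0.0148,0.0024,-0.001,0],[0,-0.0105,0.0017,-0.005,0],[0,-0.0105,0.0017,-0.005,0],[0,0,0,0,0]]}}

```text
time: 6.45
tool_pos: [0.6221, 0.0275, 0.2063]
tool_rot: [3.137, -0.0, 1.411]
contact_force: [-0.5, -0.6, -0.3]
opening: 0.0004
grip_force: 0.0
```

```bash
python3 - <<'E'
from h import *
o=observe();im,d=read_camera("side");h=cv2.cvtColor(im,cv2.COLOR_RGB2HSV);P=cloud("side",d)
im2,d2=read_camera("wrist");cv2.imwrite("pics/mix2.png",np.hstack([im[80:330,60:360],im2[:250,:]])[:,:800,::-1])
m=(h[...,0]>105)&(h[...,0]<128)&(h[...,1]>130)&(d>0)&(h[...,2]>40)
q=P[m];q=q[(q[:,0]>.5)&(q[:,0]<.7)&(abs(q[:,1])<.09)&(q[:,2]>.09)]
A=np.c_[q[:,1:],np.ones(len(q))];k=np.linalg.lstsq(A,q[:,0],rcond=None)[0];print(k,np.percentile(q,[2,50,98],axis=0))
E
```

```text
[ 0.16026137 -0.59379937  0.72386246] [[ 0.58911954 -0.06345021  0.10633123]
 [ 0.63162659  0.0106816   0.15539162]
 [ 0.66210242  0.0475165   0.21582545]]
```

View pics/mix2.png

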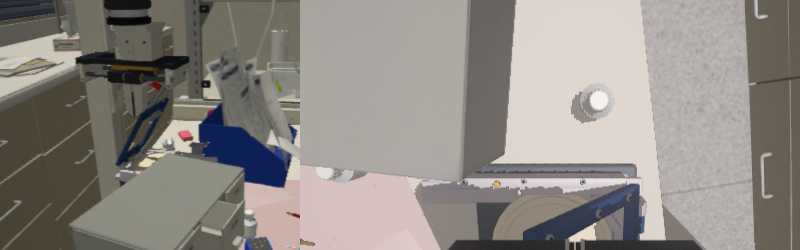

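>>> {"api": "send_rows", "payload": {"targets": [[0,-0.0099,0.0016,-0.007,0],[0,-0.0099,0.0016,-0.007,0],[0,-0.0079,0.0013,-0.0087,0],[0,-0.0079,0.0013,-0.0087,0],[0,-0.0059,0.001,-0.01,0]]}}

```text
time: 7.05
tool_pos: [0.5813, 0.034, 0.1627]
tool_rot: [3.138, -0.0, 1.411]
contact_force: [-0.3, -0.5, 0.5]
opening: 0.0006
grip_force: 0.1
```

>>> {"api": "send_rows", "payload": {"targets": [[0,-0.0059,0.001,-0.01,0],[0,-0.0039,0.0006,-0.011,0],[0,-0.0039,0.0006,-0.011,0],[0,-0.001,0,-0.006,0],[0,0,0,0,0]]}}

```text
time: 7.55
tool_pos: [0.5659, 0.0363, 0.1233]
tool_rot: [3.142, 0.0, 1.411]
contact_force: [0.1, -0.3, 0.5]
opening: 0.0004
grip_force: 0.0
```

>>> {"api": "send_rows", "payload": {"targets": [[0,-0.001,0,-0.007,0],[0,0,0,-0.005,0],[0,0,0,-0.002,0],[0,0,0,0,0]]}}

```text
time: 7.95
tool_pos: [0.5642, 0.0364, 0.109]
tool_rot: [-3.141, 0.0, 1.411]
contact_force: [-0.1, -0.7, 0.3]
opening: 0.0004
grip_force: 0.0
```

>>> {"api": "send_rows", "payload": {"targets": [[0,0,0,-0.002,0],[0,0,0,0,0]]}}

```text
time: 8.15
tool_pos: [0.5643, 0.0364, 0.1073]
tool_rot: [3.142, 0.0, 1.411]
contact_force: [0.2, -1.4, 0.2]
opening: -0.0
grip_force: 0.0
```

>>> {"api": "send_rows", "payload": {"targets": [[0,0,0,-0.002,0],[0,0,0,0,0]]}}

```text
time: 8.35
tool_pos: [0.5644, 0.0364, 0.1057]
tool_rot: [3.141, -0.0, 1.411]
contact_force: [-1.1, -0.2, 2.8]
opening: 0.0006
grip_force: 1.2
```

>>> {"api": "send_rows", "payload": {"targets": [[0,0,0,-0.002,0],[0,0,0,0,0]]}}

```text
time: 8.55
tool_pos: [0.5644, 0.0364, 0.1037]
tool_rot: [3.141, -0.0, 1.411]
contact_force: [-1.3, -0.3, 4.3]
opening: 0.0001
grip_force: 2.1
```

>>> {"api": "send_rows", "payload": {"targets": [[0,0,0,0.04,0],[0,0,0,0.05,0],[0,0,-0.03,0.05,0],[0,-0.01,-0.03,0.01,0],[0.35,0,-0.02,0,0]]}}

```text
time: 9.05
tool_pos: [0.5547, -0.0408, 0.2489]
tool_rot: [3.137, 0.001, 1.411]
contact_force: [0.7, -0.6, -0.8]
opening: 0.0046
grip_force: 0.0
```

```bash
python3 - <<'E'
from h import *
o=observe();im,d=read_camera("wrist");cv2.imwrite("pics/w3.png",im[:,:,::-1]);np.savez("w3.npz",im=im,d=d,p=o["tool_pos"],r=o["tool_rot"]);print(o["tool_pos"])
P=wcloud(d,o["tool_pos"],o["tool_rot"]);h=cv2.cvtColor(im,cv2.COLOR_RGB2HSV)
m=(((h[...,0]<8)|(h[...,0]>172))&(h[...,1]>150)&(h[...,2]>60)).astype(np.uint8)
n,l,s,cc=cv2.connectedComponentsWithStats(m)
for i in range(1,n):
    if s[i,4]>30: 
        q=P[l==i];print(s[i],cc[i],np.percentile(q,[5,50,95],axis=0).round(4).tolist())
E
```

```text
[ 0.55468017 -0.04081376  0.24893732]
[190 166  15  15 166] [197.25903614 172.73493976] [[0.4978, -0.0134, 0.1388], [0.502, -0.009, 0.1399], [0.5064, -0.0044, 0.1411]]
```

View pics/w3.png

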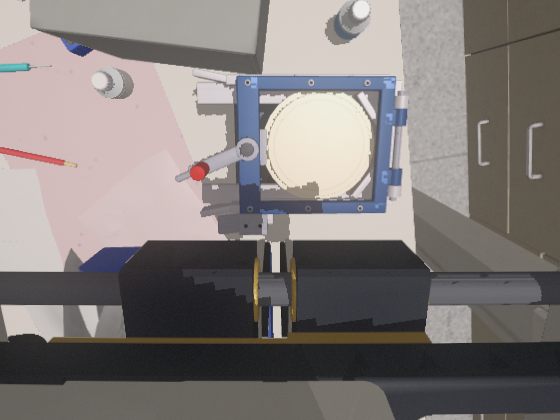

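The frame now lies closed over the seated blank. The red knob is at (198,172) and the latch pivot at (248,150), which puts the latch at about 1.15 rad. Next I'll grip the knob.

>>> {"api": "send_rows", "payload": {"targets": [[0.35,-0.0267,0.0158,0,0],[0.35,-0.026,0.016,0,0],[0.35,0,0,-0.04,0],[0.35,0,0,-0.02,0],[0.35,0,0,0,0]]}}

```text
time: 9.6
tool_pos: [0.4997, -0.0069, 0.1835]
tool_rot: [-3.136, -0.0, 1.411]
contact_force: [-0.3, -0.4, 0.4]
opening: 0.0322
grip_force: 0.0
```

>>> {"api": "send_rows", "payload": {"targets": [[0.35,0,0,-0.03,0],[0.35,0,0,-0.03,0],[0.35,0,0,-0.013,0],[0,0,0,0,0],[0,0,0,0,0]]}}

```text
time: 10.1
tool_pos: [0.5024, -0.0076, 0.1143]
tool_rot: [3.14, -0.0, 1.411]
contact_force: [-0.6, -0.3, 0.6]
opening: 0.0206
grip_force: 0.3
```

>>> {"api": "send_rows", "payload": {"targets": [[0,0,0,0,0],[0,0,0,0,0],[0,0,0,0,0]]}}

```text
time: 10.4
tool_pos: [0.5012, -0.0075, 0.1139]
tool_rot: [-3.141, 0.0, 1.411]
contact_force: [-4.7, -0.8, 3.2]
opening: 0.0113
grip_force: 20.1
```

>>> {"api": "send_rows", "payload": {"targets": [[0,0,0,0.002,0],[0,0.0028,-0.0074,0,0],[0,0.0042,-0.0067,0,0],[0,0.0055,-0.0057,0,0],[0,0,0,0,0]]}}

```text
time: 10.9
tool_pos: [0.5118, -0.0293, 0.1146]
tool_rot: [-3.136, 0.003, 1.411]
contact_force: [-11.7, -7.8, 2.2]
opening: 0.0114
grip_force: 20.7
```

>>> {"api": "send_rows", "payload": {"targets": [[0,0.0065,-0.0045,-0.0005,0],[0,0,0,0,0],[0,0.0036,-0.0016,-0.001,0],[0,0.0036,-0.0016,-0.001,0],[0,0,0,0,0]]}}

```text
time: 11.4
tool_pos: [0.5256, -0.0375, 0.112]
tool_rot: [-3.136, 0.004, 1.411]
contact_force: [-10.8, -10.9, 0.5]
opening: 0.0114
grip_force: 20.0
```

>>> {"api": "send_rows", "payload": {"targets": [[0,0.003,-0.0012,0,0],[0,0.003,-0.0008,0,0],[0,0.003,-0.0006,0,0],[0,0,0,0,0]]}}

```text
time: 11.8
tool_pos: [0.5335, -0.0393, 0.1114]
tool_rot: [-3.134, 0.003, 1.411]
contact_force: [-12.0, -9.3, 1.2]
opening: 0.011
grip_force: 20.0
```

>>> {"api": "send_rows", "payload": {"targets": [[0,0.002,-0.0003,0,0],[0,0,0,0,0]]}}

```text
time: 12.0
tool_pos: [0.5337, -0.0394, 0.1113]
tool_rot: [-3.129, 0.003, 1.412]
contact_force: [-18.4, -8.7, 3.6]
opening: 0.0115
grip_force: 20.0
```

>>> {"api": "send_rows", "payload": {"targets": [[0.35,0,0,0,0],[0.35,0,0,0,0],[0.35,0,0,0,0],[0.35,0,0,0.03,0],[0.35,0,0,0.04,0]]}}

```text
time: 12.5
tool_pos: [0.5386, -0.0377, 0.1822]
tool_rot: [-3.139, -0.001, 1.411]
contact_force: [-0.1, 0.3, -0.2]
opening: 0.0318
grip_force: 0.0
```

>>> {"api": "send_rows", "payload": {"targets": [[0.35,0,0,0.05,0],[0.35,0.01,0,0.03,0],[0.35,0,0,0,0],[0.35,0,0,0,0]]}}

```text
time: 12.9
tool_pos: [0.5495, -0.0378, 0.2632]
tool_rot: [3.139, -0.0, 1.411]
contact_force: [-0.3, 0.3, -0.1]
opening: 0.0322
grip_force: 0.0
```

```bash
python3 - <<'E'
from h import *
o=observe();im,d=read_camera("wrist");cv2.imwrite("pics/w4.png",im[:,:,::-1]);np.savez("w4.npz",im=im,d=d,p=o["tool_pos"],r=o["tool_rot"]);print(o["tool_pos"])
P=wcloud(d,o["tool_pos"],o["tool_rot"]);h=cv2.cvtColor(im,cv2.COLOR_RGB2HSV)
m=(((h[...,0]<8)|(h[...,0]>172))&(h[...,1]>150)&(h[...,2]>60)).astype(np.uint8)
n,l,s,cc=cv2.connectedComponentsWithStats(m)
for i in range(1,n):
    if s[i,4]>30: 
        q=P[l==i];print(s[i],cc[i],np.percentile(q,[5,50,95],axis=0).round(4).tolist())
b=(h[...,0]>105)&(h[...,0]<125)&(h[...,1]>120)&(P[...,2]>.085)&(P[...,2]<.12)
q=P[b];q=q[(q[:,0]>.5)&(abs(q[:,1])<.1)];A=np.c_[q[:,:2],np.ones(len(q))]
k=np.linalg.lstsq(A,q[:,2],rcond=None)[0];g=abs(q[:,2]-A@k)<.003;k=np.linalg.lstsq(A[g],q[g,2],rcond=None)[0];print("slope along x'",k@[.9872,-.1593,0],k)
E
```

```text
[ 0.54946056 -0.03784387  0.26317504]
slope along x' 0.0 [0. 0. 0.]
```

View pics/w4.png

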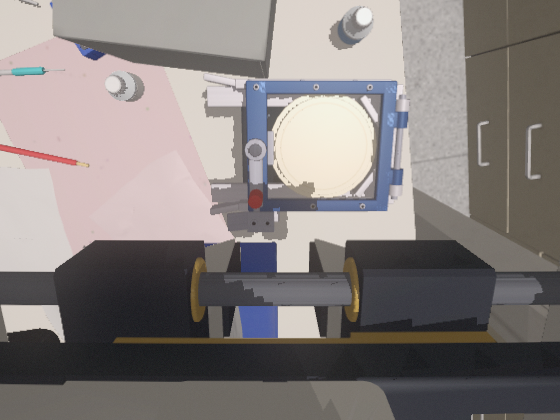

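The latch now points square to the right, with the pivot at (256,150), the knob at (256,198) and the tip under the keeper at about (257,220). I'll check the numbers once before handing in.

```bash
python3 - <<'E'
from h import *
for f,uvs in (("w3.npz",[]),("w4.npz",[(256,198)])):
    z=np.load(f);P=wcloud(z["d"],z["p"],z["r"]);h=cv2.cvtColor(z["im"],cv2.COLOR_RGB2HSV);c=wcal(z["p"],z["r"])
    if uvs:
        m=(((h[...,0]<10)|(h[...,0]>168))&(h[...,1]>100)).astype(np.uint8);m[:185]=0;m[212:]=0;m[:,:240]=0;m[:,272:]=0
        v,u=np.nonzero(m);q=np.median(P[v,u],axis=0);print("knob",len(u),(u.mean(),v.mean()),q)
        k=cast("wrist",(u.mean(),v.mean()),.133,c);p=cast("wrist",(255.5,149.5),.11,c);d=(k-p)[:2]
        print("latch",np.arctan2(-(d@[.9872,-.1593]),-(d@[.1593,.9872])),np.hypot(*d))
    m=(h[...,0]>100)&(h[...,0]<130)&(h[...,1]>90)&(z["d"]>0);m[:70]=0;m[215:]=0;m[:,:235]=0;m[:,395:]=0
    q=P[m];q=q[(q[:,2]>.09)&(q[:,2]<.12)];A=np.c_[q[:,:2]-q[:,:2].mean(0),np.ones(len(q))]
    for _ in range(3):
        k=np.linalg.lstsq(A,q[:,2],rcond=None)[0];g=abs(q[:,2]-A@k)<.002;A,q=A[g],q[g]
    print(f,len(q),"frame angle",-(k[:2]@[.9872,-.1593]),"y slope",k[:2]@[.1593,.9872])
blankfit(np.load("w4.npz"),(268,92,376,200))
E
```

```text
w3.npz 1743 frame angle 0.028864119766604045 y slope 0.001151125013401718
knob 219 (np.float64(255.21461187214612), np.float64(198.675799086758)) [ 0.53405105 -0.03712871  0.13529221]
latch -0.010739807090660771 0.037845551336919206
w4.npz 446 frame angle 0.003914247643785931 y slope 0.0010502735463930003
[ 272  108  104   90 6958]
0.09 [ 0.5974 -0.0181] x',y' 0.5927 0.0773 0.00686
0.0955 [ 0.5985 -0.0097] x',y' 0.5924 0.0857 0.00531
```

The measured frame angle is about 0.004 rad, the latch about 0, and the blank is home, so I'm handing in.

```bash
python3 -c "
from cell import *
print(hand_in())"
```

```text
the job is handed in; nothing more can be done
None
```

The job is handed in: the blank is pushed home against its stop, the frame is drawn shut (about 0.004 rad measured), the latch is fully in under its keeper (about 0 rad), and I never moved against the bur block or the bottle.

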